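# Empty the grinding cup and hold it up upright

### The arm

A 7-joint arm with a two-finger parallel gripper is mounted at the origin on a cart in front of the work surface, level with it; the furniture and walls round the work are solid. World frame = base frame: x ahead of the robot, y to its left, z up, the work surface at z = 0. Lengths are in m, angles in rad, forces in N, time in s.
With the tool pointing down it reaches from about 0.425 to 0.925 m from the base axis. Payload 6.8 kg.
Tool frame: the origin (TCP) lies at the very end of the fingers, on their centre line; the grasp point (between the pads) lies 19 mm behind it; z points along the fingers, y is the direction in which the jaws open and shut (so a half turn about z gives the same grasp; the last joint's range is limited). The gripper opens to 85 mm and grips with 20 to 120 N. Pads are 22 mm wide; open, the fingers measure 114 mm over their backs; the gripper's body (76 mm by 85 mm) begins 54 mm behind the grasp point. The pads swing forward as they close: fully open they stand 13 mm farther back than shut.
Start: joints at [1.174, 0.477, 0.022, 1.555, -0.011, 1.109, -0.083], TCP at [0.192, -0.647, 0.231] pointing down, gripper open.
Joint ranges: [-2.96, 2.96], [-0.34, 2.1], [-1.41, 1.46], [0.24, 2.44], [-1.37, 4.51], [0.17, 1.92], [-2.96, 2.96]. Speed limits (rad/s): [2.39, 2.39, 3.14, 3.14, 3.14, 3.14, 3.14].

### API

Orientations are given as a unit quaternion [w, x, y, z].
In Python, from station import bot gives the robot as it stands.
- The arm moves only by the tool move_arm, never from a script. Its argument "commands" is text: rows parted by semicolons, each of 7 numbers parted by spaces: the opening, from 0 (shut) to 1 (fully open), then the shift along the tool's x, y, z in cm, then the turn, a rotation vector about the tool's x, y, z in degrees. In form: gripper tx ty tz rx ry rz; .... A call has 1 to 12 rows; each row shifts and turns the commanded pose from where the row before left it, along the tool's axes as they then stand; what a row does not reach is not made up. A row lasts 1/12 s, in which the tool goes at most 41.7 mm and 7.16 degrees, less where a joint would pass 70% of its speed; a pose out of reach is approached as far as the arm can. A call with a gripper value outside its range is refused whole. The fingers move at their own pace and stop on an object; "force" is the grip in N (left out, the last holds). Time passes only in rows, so rows that do not move let the fingers close. It gives the time, the measured TCP pose, the force and the opening at its end, in the units of the state.
- bot.get_obs(): the state, without advancing time (a new reading comes with each control period).
- bot.read_camera(name): name is "scene" or "top"; returns a dict with "img" (384x512x3 uint8, red, green, blue), "K" (3x3 intrinsics, pixels), "rvec" (rotation vector, rad) and "tvec" (3), from world to camera coordinates, as OpenCV has them. Camera axes: x right, y down, z forward; pixel columns grow to the right and rows downward; lengths in m; the calibration is good to about 2 mm. A picture is of the moment at which its call begins. There is no depth.
- bot.hand_in(): hands the job in, once; it reports no verdict.
The state is a dict: "t": time; "q": joint angles; "joint_vel": joint speeds; "joint_torque": joint torques, N m; "eef_pos": TCP position; "tool_rot": TCP orientation; "contact_force": force on the tool from outside, world axes, zero at the start; "torque": the same for the moment, N m; "gripper_width": opening from 0.0 (shut) to 1.0 (fully open).
Only numpy, scipy, OpenCV 4.12 (cv2) and the standard library are available. Lean on these libraries where they do the work, as an engineer would, in place of code of your own. Each camera call takes 0.05 s, during which the arm holds its last target. There are 200 camera calls.

### The job

Draw the steel grinding cup out of its slanted cradle with the balls still in it, tip the three white balls out into the metal tray, then turn the cup upright and keep holding it up, still and level, at least 10 cm clear of the bench so I can take it from you. Finish while holding it: do not put it down or let go. All three balls must stay in the tray, and the small beaker, the timer and the vial stay where they are.

Things in the scene. Friction and masses are not known exactly. Their poses are not given: they have to be found in the camera images.
- cup_center (a point): centre (half-way up, on the axis) of the loose steel cup: plain straight round cup, outer diameter 50 mm, 95 mm tall, wall 3 mm, floor 4 mm thick, about 0.2 kg, open at one end, polished. Its z axis runs along the cup to the open mouth (mouth 47.5 mm along +z, underside 47.5 mm along -z). It starts in the cradle leaning 25 degrees (0.436 rad) from vertical towards the cradle's +x, its lowest 40 mm inside the socket and the upper 55 mm standing free
- cup: the same steel cup; origin at the centre of its underside, z axis to the mouth
- cradle: fixed white plastic cradle: base plate 125 x 95 x 8 mm, origin at the centre of its underside, z up; a round socket, 53 mm inner and 61 mm outer diameter, 40 mm deep, stands on it slanted 25 degrees from vertical, its mouth leaning to the cradle's +x, which faces the robot to within about 25 degrees. The highest point of the socket is about 75 mm above the bench. The cup is drawn out along the slanted axis (direction 0.423 along cradle x, 0.906 up)
- cradle_seat (a point): centre of the socket's floor, on the socket's axis, where the cup's underside rests; axes as the cradle's
- ball_a_center (a point): centre of one of three equal white ceramic grinding balls, 16 mm in diameter, about 13 g; they start loose on the floor of the steel cup (low side of the slant); smooth, they roll freely out once the mouth is tipped well below level (20 degrees or more)
- ball_b_center (a point): centre of one of three equal white ceramic grinding balls, 16 mm in diameter, about 13 g; they start loose on the floor of the steel cup (left); smooth, they roll freely out once the mouth is tipped well below level (20 degrees or more)
- ball_c_center (a point): centre of one of three equal white ceramic grinding balls, 16 mm in diameter, about 13 g; they start loose on the floor of the steel cup (right); smooth, they roll freely out once the mouth is tipped well below level (20 degrees or more)
- tray: fixed open rectangular dark steel tray, outer 170 mm along its x, 150 mm along its y, walls 3 mm thick, rim bead up to 38.5 mm high; origin at the centre of its underside
- tray_in (a point): centre of the tray's inner floor, 3 mm above the bench; axes as the tray's (x along the 170 mm side, z up)
- small_beaker_mid (a point): centre of a small glass beaker, 55 mm wide, 66 mm tall, standing between cradle and tray at the back; leave it alone
- bench_timer_mid (a point): centre of a flat white timer, 62 x 64 x 18 mm, lying between cradle and tray; leave it alone
- vial_mid (a point): centre of a small capped glass vial, 21 mm in diameter, 45 mm tall, standing between cradle and tray at the front; leave it alone
Things that resemble listed ones, but are neither listed nor needed, are in the scene too. Leave any orange look-alike of the cup alone.

How it is judged:
On the way, in this order (a step that is already met when the one before it is completed fails the run):
1. the cup is drawn clear of the cradle, with all three balls still inside (contact force between the fingers and cup above 1 N and contact force between cup and cradle below 0.05 N and contact force between cup and tray below 0.05 N and distance between each of ball_a_center, ball_b_center, ball_c_center and cup_center below 0.05 m and distance between cup_center and cradle_seat above 0.1 m), for 0.1 s.
2. over the tray, the held cup is tipped until its axis is about level or beyond (contact force between the fingers and cup above 1 N and angle between cup's own z axis and vertical above 1.4 rad and horizontal distance between cup_center and tray_in below 0.16 m), for 0.1 s.
3. all three balls lie in the tray (x of ball_a_center in the frame of tray_in between -0.085 and 0.085 m and y of ball_a_center in the frame of tray_in between -0.075 and 0.075 m and z of each of ball_a_center, ball_b_center, ball_c_center in the frame of tray_in below 0.035 m and x of ball_b_center in the frame of tray_in between -0.085 and 0.085 m and y of ball_b_center in the frame of tray_in between -0.075 and 0.075 m and x of ball_c_center in the frame of tray_in between -0.085 and 0.085 m and y of ball_c_center in the frame of tray_in between -0.075 and 0.075 m), for 0.2 s.
At the end, for the whole second after the job is handed in: the gripper holds the cup upright (axis within 0.2 rad of vertical, mouth up), its centre more than 0.14 m above the bench, still (under 0.03 m/s), touching neither cradle nor tray; all three balls lie within the tray's walls, below its rim (all of step 3 and contact force between the fingers and cup above 1 N and contact force between cup and cradle below 0.05 N and contact force between cup and tray below 0.05 N and angle between cup's own z axis and vertical below 0.2 rad and height (world z) of cup_center above 0.14 m and linear speed of cup below 0.03 m/s); the arm keeps its last pose, push and grip.
It fails at once if the small beaker is pushed more than 30 mm from its place (distance of small_beaker_mid from where it was at the start of the episode above 0.03 m).
It fails at once if the timer is pushed more than 30 mm from its place (distance of bench_timer_mid from where it was at the start of the episode above 0.03 m).
It fails at once if the vial is pushed more than 30 mm from its place (distance of vial_mid from where it was at the start of the episode above 0.03 m).
It also fails if it takes over 54 s, if anything falls off the work surface, if the arm or the gripper's body presses on something with over 40 N, if the wrist force passes 120 N, or if a joint passes its speed limit or range.

## Working session

There is one attempt and no reset: what is moved stays moved. The work goes in short steps, Python scripts to look and compute and a tool call to move; the robot and the scene stay as the last step left them, time stands still between calls to the robot, and variables do not carry over. Pictures are saved under pics/ and viewed, about 8 in all and at most 12, crops included, and the job is handed in when it is done.

Besides the shell and the picture viewer there is one more tool, called after "Emit:" as name(argument=value, ...) on one line, values as JSON. move_arm: Moves the arm, as the interface text tells. Its arguments: {"type":"object","properties":{"commands":{"type":"string"},"force":{"type":"number"}},"required":["commands"]}

```bash
mkdir -p pics; ls
python3 - <<'E'
from station import bot
import cv2
for n in("scene","top"):
    c=bot.read_camera(n); cv2.imwrite(f"pics/{n}0.png",c["img"][:,:,::-1])
    R=cv2.Rodrigues(c["rvec"])[0]; print(n,c["K"].tolist(),(-R.T@c["tvec"]).round(3),R[2].round(2))
o=bot.get_obs(); print(o)
E
```

```text
pics
scene [[412.3644552388712, 0.0, 255.66112180399327], [0.0, 412.3644552388712, 185.64753291418805], [0.0, 0.0, 1.0]] [0.136 0.339 0.8  ] [ 0.45 -0.43 -0.79]
top [[406.4989549538474, 0.0, 247.5839392368074], [0.0, 406.4989549538474, 192.9947659869739], [0.0, 0.0, 1.0]] [ 0.497 -0.06   1.243] [ 0.04  0.   -1.  ]
{'t': 0.1, 'q': array([ 1.17390198,  0.47771731,  0.02234735,  1.55633047, -0.01152115,
        1.10925271, -0.08313343]), 'joint_vel': array([ 2.35947916e-03,  5.31839775e-04,  1.33051168e-03, -6.27066711e-05,
       -2.02857503e-04,  6.97980861e-05, -2.51827052e-04]), 'joint_torque': array([ 4.52233493e-03, -5.97757065e+01,  1.61377430e+00, -2.81951952e+01,
        1.28706009e-02,  5.10199461e-03,  3.31428487e-05]), 'eef_pos': array([ 0.1920877 , -0.64656113,  0.23043242]), 'tool_rot': array([-7.73238751e-04,  9.89594448e-01,  1.43882605e-01, -1.61630891e-04]), 'contact_force': array([ 0.14015867,  0.73794029, -0.4891626 ]), 'torque': array([-0.05276145, -0.01232877,  0.01324635]), 'gripper_width': 1.0010056113487413}
```

View pics/scene0.png

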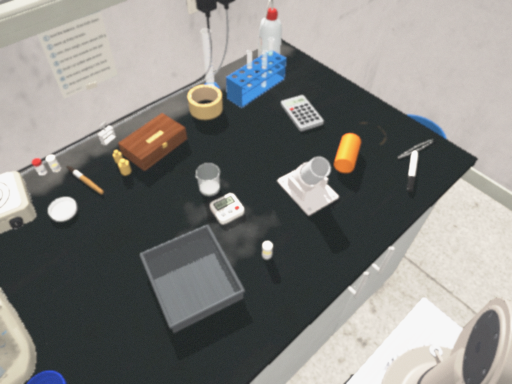

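View pics/top0.png

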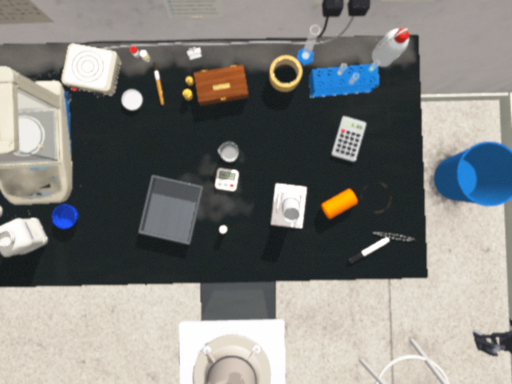

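The scene view shows the steel cup in its white cradle at about (315,172), and the top view has it at (290,206). The tray is at scene (192,278) / top (171,210), the beaker at (208,180) / (229,152), the timer at (227,208) / (227,179) and the vial at (267,250) / (223,230).

The candidates for the cup are the steel cylinder in the cradle at scene (315,172), the orange cylinder lying at (347,153), the glass beaker at (208,180) and the tape roll at (205,100). By the description it is the one in the cradle. I'll check that in a close crop.

Run:
```python
import cv2,numpy as np
a=cv2.imread("pics/scene0.png")[145:220,268:343]; b=cv2.imread("pics/top0.png")[175:235,260:320]
f=lambda i:cv2.resize(i,(400,400),interpolation=cv2.INTER_CUBIC)
cv2.imwrite("pics/crop1.png",np.hstack([f(a),f(b)]))
```

```text
(no output)
```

View pics/crop1.png

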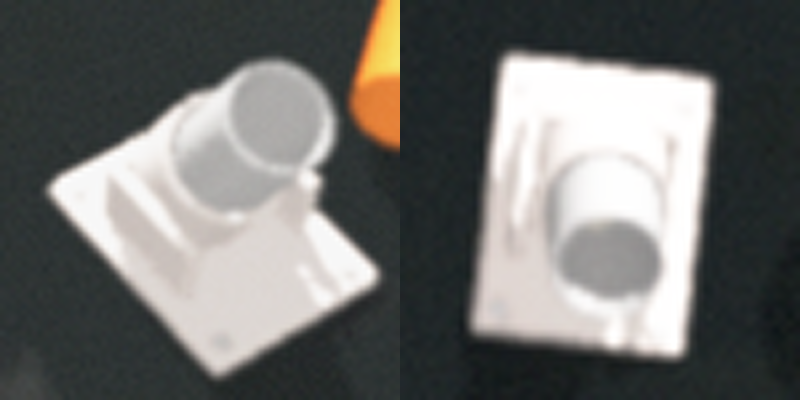

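The left crop shows the grey steel cup seated in the white cradle. Its mouth centre is at crop (282,115) in the scene view and (610,258) in the top view. The orange cylinder is separate. Next I compute the poses.

```bash
cat > h.py <<'E'
from station import bot
import cv2,numpy as np
from scipy.optimize import least_squares
from scipy.spatial.transform import Rotation as Rot
def cams(): return {n:bot.read_camera(n) for n in("scene","top")}
def proj(c,P): return cv2.projectPoints(np.asarray(P,float).reshape(-1,1,3),c["rvec"],c["tvec"],c["K"],None)[0].reshape(-1,2)
def back(c,uv,z):
    R=cv2.Rodrigues(c["rvec"])[0]; o=-R.T@c["tvec"]
    d=(R.T@np.linalg.inv(c["K"])@np.c_[np.atleast_2d(uv),np.ones(len(np.atleast_2d(uv)))].T).T
    return o+d*((z-o[2])/d[:,2])[:,None]
E
python3 - <<'E'
from h import *
C=cams()
S=lambda p:np.array(p)/(400/75)+[268,145]-.4
T=lambda p:(np.array(p)-[400,0])/(400/60)+[260,175]-.4
top=T([(505,52),(713,75),(687,355),(472,332)]); sc=S([(48,190),(380,273),(218,378)])
mt=T([(610,258)]);ms=S([(282,115)])
print("corner top",back(C["top"],top,.008).round(4).tolist()); print("sc",back(C["scene"],sc,.008).round(4).tolist())
def mod(p):
    c,s=np.cos(p[2]),np.sin(p[2]); R=np.array([[c,-s,0],[s,c,0],[0,0,1]])
    o=np.array([p[0],p[1],0])
    # far-left, far-right, near-right, near-left seen from robot; cradle +x toward robot
    k=np.array([[-1,-1],[-1,1],[1,1],[1,-1]])*[.0625,.0475]
    return o+np.c_[k,[.008]*4]@R.T, o+R@np.array([p[3]+.095*.4226,0,.0259+.095*.9063]),R
def f(p):
    k,m,R=mod(p)
    return np.r_[(proj(C["top"],k)-top).ravel(),(proj(C["scene"],k[[0,2,3]])-sc[[0,1,2]]).ravel()*1,(proj(C["top"],m)-mt).ravel(),(proj(C["scene"],m)-ms).ravel()]
for order in([0],):
    r=least_squares(f,[.55,-.2,np.pi,0],loss='soft_l1'); print(r.x,r.fun.round(1))
k,m,R=mod(r.x);print(k.round(3),"mouth",m.round(4),"axis",(R@[.4226,0,.9063]).round(3))
# free triangulated mouth
q=least_squares(lambda P:np.r_[(proj(C["top"],P)-mt).ravel(),(proj(C["scene"],P)-ms).ravel()],m);print("tri",q.x.round(4),q.fun.round(2))
t=back(C["top"],[(153,175),(202,184),(190,244),(139,234)],.0385);print("tray",t.round(3).tolist(),t.mean(0))
t=back(C["scene"],[(141,251),(208,226),(242,290),(175,327)],.0385);print("tray",t.round(3).tolist(),t.mean(0))
for n,z,a,b in(("beaker",.06,(229,152),(208,170)),("timer",.018,(227,179),(227,208)),("vial",.045,(223,229),(267,244))):
    print(n,back(C["top"],a,z).round(3),back(C["scene"],b,z).round(3))
E
```

```text
corner top [[0.5715, -0.1432, 0.008], [0.5588, -0.2378, 0.008], [0.4317, -0.2224, 0.008], [0.4443, -0.125, 0.008]]
sc [[0.5648, -0.1413, 0.008], [0.4306, -0.2198, 0.008], [0.4403, -0.1233, 0.008]]
[ 0.49942335 -0.18150061  3.01322406 -0.01503424] [-0.2  1.3 -0.4  1.1 -0.6  0.1  0.5  0.3 -0.4 -0.9 -0.  -0.4 -0.1 -1.6
  0.2  1.3 -0.8 -0.4]
[[ 0.567 -0.142  0.008]
 [ 0.555 -0.237  0.008]
 [ 0.431 -0.221  0.008]
 [ 0.444 -0.126  0.008]] mouth [ 0.4745 -0.1783  0.112 ] axis [-0.419  0.054  0.906]
tri [ 0.4758 -0.18    0.1085] [ 0.71  0.85 -0.87 -0.08]
tray [[0.6, 0.222, 0.038], [0.57, 0.077, 0.038], [0.393, 0.115, 0.038], [0.426, 0.266, 0.038]] [0.49734613 0.16988602 0.0385    ]
tray [[0.6, 0.22, 0.038], [0.556, 0.078, 0.038], [0.395, 0.121, 0.038], [0.423, 0.26, 0.038]] [0.49361143 0.16991926 0.0385    ]
beaker [[ 0.66  -0.007  0.06 ]] [[ 0.666 -0.011  0.06 ]]
timer [[0.585 0.003 0.018]] [[0.576 0.008 0.018]]
vial [[0.436 0.017 0.045]] [[0.435 0.016 0.045]]
```

Emit:
move_arm(commands="1 3.2 -2.3 -1 0 0 0;1 3.2 -2.3 -1 0 0 0;1 3.2 -2.3 -1 0 0 0;1 3.2 -2.3 -1 0 0 0;1 3.2 -2.3 -1 0 0 0;1 3.2 -2.3 -1 0 0 0;1 3.2 -2.3 -1 0 0 0;1 3.2 -2.3 -1 0 0 0;1 3.2 -2.3 -1 0 0 0;1 3.2 -2.3 -1 0 0 0;1 3.2 -2.3 -1 0 0 0;1 0 0 0 0 0 0")

```text
t: 1.2
eef_pos: [0.464, -0.2961, 0.3436]
tool_rot: [-0.001, 0.989, 0.15, 0.003]
contact_force: [0.3, 0.7, -0.0]
gripper_width: 1.0
```

```bash
cat >> h.py <<'E'
import json,os
def rec():
    o=bot.get_obs(); r=[o["q"].tolist(),o["eef_pos"].tolist(),o["tool_rot"].tolist()]
    L=json.load(open("log.json")) if os.path.exists("log.json") else []
    L.append(r); json.dump(L,open("log.json","w")); print("t",o["t"],"q",o["q"].round(3),"p",o["eef_pos"].round(4),"w",o["tool_rot"].round(3),"F",o["contact_force"].round(1),"g",round(o["gripper_width"],3)); return o
E
echo '[[[1.17390198,0.47771731,0.02234735,1.55633047,-0.01152115,1.10925271,-0.08313343],[0.1920877,-0.64656113,0.23043242],[-7.73238751e-04,9.89594448e-01,1.43882605e-01,-1.61630891e-04]]]' > log.json
python3 -c "from h import *; rec()"
```

```text
t 1.2 q [ 0.625  0.191 -0.196  1.701  0.034  1.249 -0.848] p [ 0.464  -0.2961  0.3436] w [-0.001  0.989  0.15   0.003] F [ 0.3  0.7 -0. ] g 1.0
```

Emit:
move_arm(commands="1 0 0 0 4 -2 5;1 0 0 0 4 -2 5;1 0 0 0 4 -2 5;1 0 0 0 4 -2 5;1 0 0 0 4 -2 5;1 0 0 0 4 -2 5;1 0 0 0 4 -2 5;1 0 0 0 0 0 0")

```text
t: 1.87
eef_pos: [0.4564, -0.3067, 0.3386]
tool_rot: [-0.219, 0.949, -0.166, -0.154]
contact_force: [-1.2, -1.2, -1.5]
gripper_width: 1.006
```

```bash
python3 -c "from h import *; rec()"
```

```text
t 1.8667 q [ 0.673  0.48  -0.068  1.411 -0.234  1.726 -1.292] p [ 0.4564 -0.3067  0.3386] w [-0.219  0.949 -0.166 -0.154] F [-1.2 -1.2 -1.5] g 1.006
```

```bash
cat >> h.py <<'E'
def fk(q,p,s,full=False):
    # p: yaw0, yaw7, d1,d3,a3,d5,a5,a7,d7 ; s: signs
    E=lambda ax,a:Rot.from_euler(ax,a).as_matrix()
    R=E('z',p[0]+s[0]*q[0]); x=np.array([0,0,p[2]])
    R=R@E('y',s[1]*q[1])@E('z',s[2]*q[2]); x=x+R@[p[4],0,p[3]]
    R=R@E('y',s[3]*q[3]); x=x+R@[p[6],0,-p[5]]
    R=R@E('z',s[4]*q[4])@E('y',s[5]*q[5]); x=x+R@[p[7],0,-p[8]]
    R=R@E('z',s[6]*q[6])@E('z',p[1])@np.diag([1.,-1,-1])
    return x,R
def fitfk(verbose=0):
    import itertools
    L=json.load(open("log.json")); best=None
    for s3,s5,s7 in itertools.product([1,-1],repeat=3):
        s=[-1,1,s3,-1,s5,1,s7]
        def f(p):
            e=[]
            for q,x,w in L:
                X,R=fk(q,p,s); W=Rot.from_quat([w[1],w[2],w[3],w[0]])
                e+=list((X-x)*10)+list((Rot.from_matrix(R)*W.inv()).as_rotvec())
            return np.r_[e,(p[2:]-P0)*.02]
        P0=np.array([.267,.293,.0525,.3425,.0775,.076,.097+.17])
        for y in(0,1.57,3.14,-1.57):
            r=least_squares(f,np.r_[0,y,P0])
            if best is None or r.cost<best[0]-1e-9: best=(r.cost,r.x,s,r.fun)
    return best
E
python3 - <<'E'
from h import *
b=fitfk();print(b[0],b[1].round(4),b[2]);print(b[3].round(3))
E
```

```text
0.07975530952668862 [-0.0976  1.6888  0.0998  0.3194  0.926  -0.5662  0.3525  0.0477  0.3045] [-1, 1, -1, -1, 1, 1, 1]
[-0.018 -0.012 -0.003  0.028  0.008  0.02   0.01   0.024  0.001 -0.134
 -0.223  0.011 -0.007 -0.003  0.001  0.232  0.186  0.005 -0.003  0.001
  0.017 -0.018  0.006 -0.001  0.001]
```

Run:
```python
from h import *
import itertools
L=json.load(open("log.json"))
Rw=[Rot.from_quat([w[1],w[2],w[3],w[0]]).as_matrix() for _,_,w in L]; Q=[l[0] for l in L]
inv=lambda Ms:np.concatenate([[np.trace(M),*(M[2,2:3]),M[1,0]-M[0,1]] for M in (Ms[i]@Ms[j].T for i,j in((0,1),(0,2),(1,2)))])
t=inv(Rw)
ax={(a,s):[Rot.from_euler('xyz'[a],0).as_matrix()]*0 or [[Rot.from_euler('xyz'[a],s*q[k]).as_matrix() for k in range(7)] for q in Q] for a in range(3) for s in(1,-1)}
res=[]
for c in itertools.product([(2,1),(2,-1)],[(1,1)],*[list(ax)]*5):
    Ms=[]
    for i in range(3):
        M=np.eye(3)
        for k in range(7): M=M@ax[c[k]][i][k]
        Ms.append(M)
    res.append((np.abs(inv(Ms)-t).max(),c))
res.sort(key=lambda r:r[0])
for e,c in res[:8]: print(round(e,4),''.join('+-'[s<0]+'xyz'[a] for a,s in c))
```

```text
0.0 -z+y-z+y-z+y-z
0.0974 -z+y-z-x+z+z-x
0.115 -z+y-z+y+z+y-z
0.1472 -z+y+x+z-z+x+y
0.1902 -z+y-z+y-y+y-z
0.1978 -z+y-z+x-z-z-x
0.2084 -z+y-x+y-z-y+z
0.2158 -z+y-z-x+x+z-x
```

```bash
python3 - <<'E'
s=open('h.py').read(); s=s[:s.index("def fk(")]
s+='''
def fk(q,p,full=False):
    E=lambda ax,a:Rot.from_euler(ax,a).as_matrix()
    R=E('z',p[0]-q[0]); x=np.array([0,0,p[2]]); J=[x]
    R=R@E('y',q[1])@E('z',-q[2]); x=x+R@[p[4],0,p[3]]; J.append(x)
    R=R@E('y',q[3]); x=x+R@[p[6],0,p[5]]
    R=R@E('z',-q[4]); J.append(x); R=R@E('y',q[5]); x=x+R@[p[7],0,p[8]]
    R=R@E('z',-q[6]+p[1])
    return (x,R,J) if full else (x,R)
P0=np.array([.34,.4,0,.4,0,0,.3])
def fitfk():
    L=json.load(open("log.json")); best=None
    def f(p):
        e=[]
        for q,x,w in L:
            X,R=fk(q,p); W=Rot.from_quat([w[1],w[2],w[3],w[0]])
            e+=list((X-x)*10)+list((Rot.from_matrix(R)*W.inv()).as_rotvec())
        return np.r_[e,(p[2:]-P0)*.01]
    for y in(0,1.57,3.14,-1.57):
        r=least_squares(f,np.r_[0,y,P0])
        if best is None or r.cost<best[0]-1e-9: best=(r.cost,r.x,r.fun)
    return best
'''
open('h.py','w').write(s)
E
python3 - <<'E'
from h import *
b=fitfk();print(b[0],b[1].round(4));print(b[2].round(4))
E
```

```text
0.0028281633836187395 [-0.0975  1.4779  0.165   0.4852  0.0094  0.4262 -0.1458  0.0018  0.3014]
[-0.0207 -0.0172 -0.0028  0.     -0.0001 -0.0047  0.0181  0.0421  0.002
 -0.0006 -0.0002 -0.0047 -0.0111 -0.0045  0.0008  0.0183 -0.0443 -0.018
 -0.0017  0.0009  0.0001  0.0003 -0.0015  0.      0.    ]
```

```bash
cat > plan.py <<'E'
from h import *
PF=fitfk()[1]
LO=np.array([-2.96,-.34,-1.41,.24,-1.37,.17,-2.96]);HI=np.array([2.96,2.1,1.46,2.44,4.51,1.92,2.96])
def ik(x,R,q0,reg=.03,m=.06):
    Rt=Rot.from_matrix(R).inv()
    def f(q):
        X,Q=fk(q,PF); return np.r_[(X-x)*8,(Rt*Rot.from_matrix(Q)).as_rotvec()*2,reg*(q-q0)]
    r=least_squares(f,np.clip(q0,LO+m+.01,HI-m-.01),bounds=(LO+m,HI-m)); 
    return r.x,np.linalg.norm(r.fun[:3])/8,np.linalg.norm(r.fun[3:6])/2
def n(v): return np.asarray(v,float)/np.linalg.norm(v)
A=n([-.419,.054,.906]); MOUTH=np.array([.475,-.179,.111]); CEN=MOUTH-.0475*A
def tool(a,cen,b,flip,h=.065,tip=.016):
    """a cup axis, cen cup centre, b tool back direction -> TCP pos, R"""
    z=-n(b); y=n(np.cross(a,z))*flip; x=np.cross(y,z)
    return cen+a*(h-.0475)+z*tip, np.c_[x,y,z]
def azel(az,el): return np.array([np.cos(el)*np.cos(az),np.cos(el)*np.sin(az),np.sin(el)])
E
cat > search.py <<'E'
from plan import *
D=np.pi/180; out=[]
seeds=[np.array(json.load(open("log.json"))[-1][0]),np.array([.4,.5,0,1.5,1.5,1.4,0]),np.array([.4,.5,0,1.5,3.1,.6,0])]
tray=np.array([.495,.17,0])
for g in(55,65,75):
  for az in range(-180,180,30):
    for el in range(10,61,2):
        b=azel(az*D,el*D)
        if abs(np.degrees(np.arccos(b@A))-g)>1.2: continue
        for fl in(1,-1):
          for s in seeds:
            q,e,r=ik(*tool(A,CEN,b,fl),s)
            if e>.01 or r>.05: continue
            up=[]
            for a2 in range(-180,180,30):
                q2,e,r=ik(*tool(np.array([0,0,1.]),[.45,.05,.25],azel(a2*D,(90-g)*D),fl),q)
                if e<.01 and r<.05: up.append((np.abs(q2-q).max(),a2,q2))
            if not up: continue
            up=min(up,key=lambda t:t[0]); bp=None
            for ps in range(-180,180,45):
                a=azel(ps*D,-30*D); u=azel(ps*D,60*D); v=np.cross(a,u)
                for w in(-60,-30,0,30,60):
                    bb=np.cos(g*D)*a+np.sin(g*D)*(np.cos(w*D)*u+np.sin(w*D)*v)
                    if bb[2]<.1: continue
                    mouth=tray+[0,0,.10]-.02*azel(ps*D,0)
                    q3,e,r=ik(*tool(a,mouth-.0475*a,bb,fl),up[2])
                    if e<.01 and r<.05:
                        d=np.abs(q3-up[2]).max()
                        if bp is None or d<bp[0]: bp=(d,ps,w,q3)
            if bp: out.append((up[0]+bp[0]+np.abs(q-seeds[0]).max()*.5,g,az,el,fl,q,up,bp))
out.sort(key=lambda t:t[0])
for o in out[:10]:
    print(round(o[0],2),*o[1:5],"qg",o[5].round(2),"| up",o[6][1],o[6][2].round(2),"| pour",*o[7][1:3],o[7][3].round(2))
E
time timeout 560 python3 search.py
```

```text
real	9m20.018s
user	8m53.033s
sys	0m0.265s
```

```bash
nproc
cat >> plan.py <<'E'
from math import cos,sin
def Ez(a): c,s=cos(a),sin(a); return np.array([[c,-s,0],[s,c,0],[0,0,1.]])
def Ey(a): c,s=cos(a),sin(a); return np.array([[c,0,s],[0,1,0],[-s,0,c]])
def fkf(q,p=PF):
    R=Ez(p[0]-q[0])@Ey(q[1])@Ez(-q[2]); x=R@np.array([p[4],0,p[3]]); x[2]+=p[2]
    R=R@Ey(q[3]); x=x+R@np.array([p[6],0,p[5]])
    R=R@Ez(-q[4])@Ey(q[5]); x=x+R@np.array([p[7],0,p[8]])
    return x,R@Ez(-q[6]+p[1])
def ik(x,R,q0,reg=.03,m=.06):
    f=lambda q:(lambda X,Q:np.r_[(X-x)*8,(Q-R).ravel()*1.4,reg*(q-q0)])(*fkf(q))
    r=least_squares(f,np.clip(q0,LO+m+.01,HI-m-.01),bounds=(LO+m,HI-m),max_nfev=25)
    return r.x,np.linalg.norm(r.fun[:3])/8,np.linalg.norm(r.fun[3:12])/2
E
python3 - <<'E'
s=open('search.py').read()
s=s.replace("for g in(55,65,75)","for g in(65,)").replace("range(-180,180,30):\n    for el","(-150,-90,-60,-30,0,30,60,90):\n    for el").replace("range(10,61,2)","range(10,61,3)").replace(">1.2",">1.6").replace("for w in(-60,-30,0,30,60)","for w in(-45,0,45)").replace("range(-180,180,45)","range(-180,180,60)").replace("a2 in range(-180,180,30)","a2 in range(-180,180,45)")
s=s.replace("out.sort(key","print(len(out)); out.sort(key")
s=s.replace("if bp: out","if bp: print(g,az,el,fl,flush=True); out")
open('search.py','w').write(s)
E
time timeout 200 python3 search.py
```

```text
4
65 -90 31 1
65 -90 31 1
65 -90 31 -1
65 -90 31 -1
65 -90 31 -1
65 -60 43 1
65 -60 43 1
65 -60 43 -1
65 -60 43 -1
65 -60 43 -1
65 -30 49 1
65 -30 49 1
65 -30 49 -1
65 -30 49 -1
65 -30 49 -1
65 0 49 1
65 0 49 1
65 0 49 -1
65 0 49 -1
65 30 46 1
65 30 46 1
65 30 46 -1
65 30 46 -1
65 60 37 1
65 60 37 1
65 60 37 1
65 60 37 -1
65 60 37 -1
65 90 25 1
65 90 25 1
65 90 25 1
65 90 25 -1
65 90 25 -1
33
1.7 65 30 46 1 qg [ 0.1   0.64 -0.11  1.87  0.49  1.34 -1.63] | up 90 [-0.33  0.35 -0.45  2.13  0.89  1.69 -1.21] | pour -60 -45 [ 0.29  1.17 -1.11  1.66 -0.    1.58 -0.31]
1.79 65 30 46 1 qg [-0.02  0.64  0.06  1.87  0.42  1.3  -1.54] | up 90 [-0.47  0.33 -0.28  2.13  0.87  1.64 -1.17] | pour -60 -45 [ 0.24  1.1  -0.97  1.66 -0.08  1.59 -0.18]
1.82 65 0 49 1 qg [ 0.2   0.69 -0.06  1.76  0.2   1.4  -1.59] | up 90 [-0.32  0.35 -0.46  2.13  0.89  1.69 -1.21] | pour -60 -45 [ 0.3   1.18 -1.12  1.66  0.    1.58 -0.32]
1.95 65 60 37 1 qg [ 0.04  0.6  -0.22  2.07  0.87  1.31 -1.76] | up 90 [-0.28  0.36 -0.52  2.13  0.89  1.71 -1.23] | pour -60 -45 [ 0.31  1.2  -1.16  1.66  0.03  1.58 -0.36]
1.98 65 60
[... 379 characters left out ...]
74 -0.12  1.42 -1.51] | up -45 [ 0.07  0.51  0.05  1.85 -0.54  1.82 -2.05] | pour 120 45 [-1.34  1.17  1.18  1.8   0.09  1.28 -2.9 ]
2.18 65 -60 43 1 qg [ 0.39  0.71  0.09  1.79 -0.4   1.43 -1.53] | up -45 [ 0.11  0.51 -0.    1.85 -0.54  1.81 -2.07] | pour 120 45 [-1.34  1.17  1.18  1.8   0.09  1.28 -2.9 ]
2.21 65 -30 49 1 qg [ 0.33  0.7  -0.04  1.74 -0.07  1.41 -1.58] | up -45 [ 0.17  0.51 -0.09  1.85 -0.52  1.79 -2.11] | pour 120 45 [-1.34  1.17  1.18  1.8   0.09  1.28 -2.9 ]
2.25 65 -60 43 1 qg [ 0.47  0.7  -0.02  1.79 -0.35  1.41 -1.59] | up -45 [ 0.19  0.51 -0.11  1.85 -0.52  1.78 -2.12] | pour 120 45 [-1.34  1.17  1.18  1.8   0.09  1.28 -2.9 ]
real	0m37.381s
user	0m34.779s
sys	0m0.291s
```

```bash
cat >> plan.py <<'E'
D=np.pi/180
def delta(x,R,o=None):
    """current -> target: rotate first (tool rotvec deg), then shift along the new tool axes (cm)"""
    o=o or bot.get_obs(); w=o["tool_rot"]; Rc=Rot.from_quat([w[1],w[2],w[3],w[0]]).as_matrix()
    rv=Rot.from_matrix(Rc.T@R).as_rotvec()/D; sh=R.T@(x-o["eef_pos"])*100
    print("rot deg",rv.round(2),"|",round(np.linalg.norm(rv),1)," shift cm (new axes)",sh.round(2),round(np.linalg.norm(sh),1)," shift old axes",(Rc.T@(x-o["eef_pos"])*100).round(2))
GAM=65; BG=azel(30*D,46*D)
E
python3 - <<'E'
from plan import *
print(np.degrees(np.arccos(BG@A)))
x,R=tool(A,CEN,BG,1); print("grasp tcp",x.round(4)); delta(x+.12*BG,R)
q=bot.get_obs()["q"]; print(ik(x+.12*BG,R,q)[0].round(2))
E
```

```text
65.25664121725052
grasp tcp [ 0.4779 -0.1862  0.0723]
rot deg [-49.74 -22.06 -18.95] | 57.6  shift cm (new axes) [ 20.55 -15.8    1.67] 26.0  shift old axes [ 10.98 -10.77  20.93]
[ 0.02  0.68 -0.1   1.58  0.43  1.58 -1.57]
```

Emit:
move_arm(commands="1 0 0 0 -5.5 -2.45 -2.1;1 0 0 0 -5.5 -2.45 -2.1;1 0 0 0 -5.5 -2.45 -2.1;1 0 0 0 -5.5 -2.45 -2.1;1 0 0 0 -5.5 -2.45 -2.1;1 0 0 0 -5.5 -2.45 -2.1;1 0 0 0 -5.5 -2.45 -2.1;1 0 0 0 -5.5 -2.45 -2.1;1 0 0 0 -5.5 -2.45 -2.1;1 0 0 0 0 0 0;1 0 0 0 0 0 0")

```text
t: 2.78
eef_pos: [0.4581, -0.3027, 0.3412]
tool_rot: [0.148, 0.922, 0.113, -0.34]
contact_force: [0.1, -1.1, -0.1]
gripper_width: 0.998
```

Emit:
move_arm(commands="1 2.6 -2 0.2 0 0 0;1 2.6 -2 0.2 0 0 0;1 2.6 -2 0.2 0 0 0;1 2.6 -2 0.2 0 0 0;1 2.6 -2 0.2 0 0 0;1 2.6 -2 0.2 0 0 0;1 2.6 -2 0.2 0 0 0;1 2.6 -2 0.2 0 0 0;1 0 0 0 0 0 0;1 0 0 0 0 0 0")

```text
t: 3.62
eef_pos: [0.5537, -0.1398, 0.1597]
tool_rot: [0.148, 0.922, 0.111, -0.341]
contact_force: [0.8, -0.8, 1.1]
gripper_width: 1.001
```

Run:
```python
from plan import *
o=rec(); x,R=tool(A,CEN,BG,1); delta(x+.12*BG,R,o); print(fitfk()[0],fkf(o["q"])[0].round(4)); print("y",R[:,1].round(2))
C=cams(); a=C["scene"]["img"]; b=C["top"]["img"]
f=lambda i:cv2.resize(i,(400,400),interpolation=cv2.INTER_CUBIC)
cv2.imwrite("pics/pre.png",np.hstack([f(a[90:240,230:380]),f(b[120:240,230:350])])[:,:,::-1])
```

```text
t 3.6167 q [ 0.071  0.761 -0.191  1.458  0.412  1.664 -1.567] p [ 0.5537 -0.1398  0.1597] w [ 0.148  0.922  0.111 -0.341] F [ 0.8 -0.8  1.1] g 1.001
rot deg [ 0.08 -0.37  0.05] | 0.4  shift cm (new axes) [-0.24  0.31  0.46] 0.6  shift old axes [-0.25  0.31  0.45]
0.007332115374922226 [ 0.5757 -0.1374  0.1574]
y [ 0.3  -0.93  0.2 ]
```

View pics/pre.png

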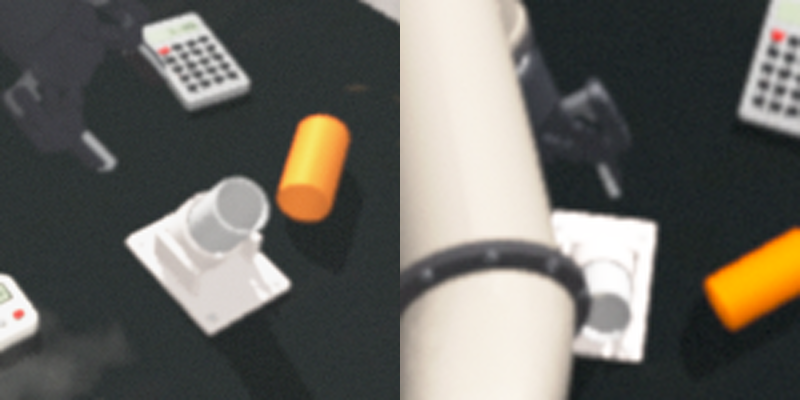

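Run:
```python
from plan import *
o=bot.get_obs(); x,R=tool(A,CEN,BG,1); C=cams()
for s in(1,-1):
    P=o["eef_pos"]+s*.0425*R[:,1]-.013*R[:,2]; print(((proj(C["scene"],P)-[230,90])*400/150).round(),((proj(C["top"],P)-[230,120])*400/120+[400,0]).round())
print(((proj(C["scene"],MOUTH)-[230,90])*400/150).round())
delta(x,R,o)
```

```text
[[159.  80.]] [[608. 190.]]
[[110. 158.]] [[508. 226.]]
[[239. 202.]]
rot deg [ 0.1  -0.45 -0.19] | 0.5  shift cm (new axes) [-0.09  0.08 12.53] 12.5  shift old axes [-0.19  0.06 12.53]
```

Emit:
move_arm(commands="1 0 0 2 0 0 0;1 0 0 2 0 0 0;1 0 0 2 0 0 0;1 0 0 2 0 0 0;1 0 0 1.5 0 0 0;1 0 0 1 0 0 0;1 -0.1 0.1 1 0 0 0;1 0 0 1 0 0 0;1 0 0 0 0 0 0;1 0 0 0 0 0 0")

```text
t: 4.65
eef_pos: [0.4787, -0.1843, 0.0711]
tool_rot: [0.148, 0.922, 0.111, -0.341]
contact_force: [0.1, 0.1, 0.3]
gripper_width: 0.997
```

Run:
```python
from plan import *
o=rec(); x,R=tool(A,CEN,BG,1); delta(x,R,o)
C=cams(); a=C["scene"]["img"]; b=C["top"]["img"]
f=lambda i:cv2.resize(i,(400,400),interpolation=cv2.INTER_CUBIC)
cv2.imwrite("pics/gr.png",np.hstack([f(a[120:220,260:360]),f(b[150:240,250:340])])[:,:,::-1])
```

```text
t 4.65 q [ 0.137  0.778 -0.18   1.682  0.463  1.428 -1.613] p [ 0.4787 -0.1843  0.0711] w [ 0.148  0.922  0.111 -0.341] F [0.1 0.1 0.3] g 0.997
rot deg [ 0.17 -0.41  0.03] | 0.4  shift cm (new axes) [-0.15  0.18  0.03] 0.2  shift old axes [-0.16  0.18  0.03]
```

View pics/gr.png

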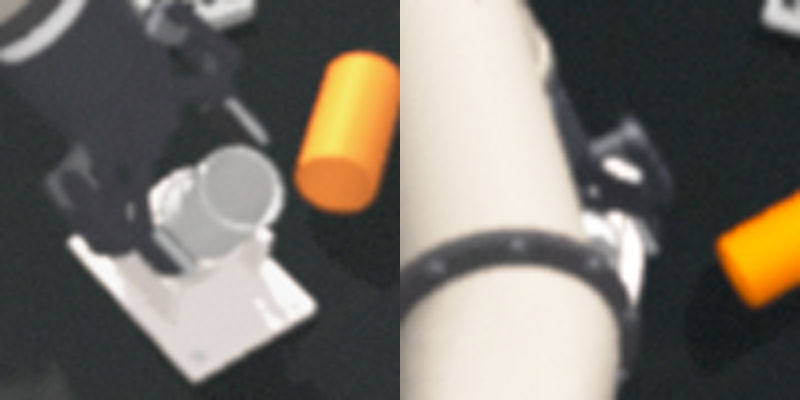

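The fingers straddle the cup, with the tips at crop (180,262) and (255,130) and the mouth at (240,190) between them. Closing now.

Emit:
move_arm(commands="1 -0.1 0.1 0 0 0 0;0.3 0 0 0 0 0 0;0.3 0 0 0 0 0 0;0.3 0 0 0 0 0 0;0.3 0 0 0 0 0 0;0.3 0 0 0 0 0 0;0.3 0 0 0 0 0 0;0.3 0 0 0 0 0 0;0.3 0 0 0 0 0 0;0.3 0 0 0 0 0 0", force=60)

```text
t: 5.58
eef_pos: [0.4787, -0.185, 0.0722]
tool_rot: [0.149, 0.922, 0.111, -0.341]
contact_force: [1.3, 1.9, 6.0]
gripper_width: 0.568
```

Run:
```python
from plan import *
o=rec(); print("axis in tool", (tool(A,CEN,BG,1)[1].T@A).round(3))
```

```text
t 5.5833 q [ 0.137  0.776 -0.18   1.682  0.464  1.429 -1.612] p [ 0.4787 -0.185   0.0722] w [ 0.149  0.922  0.111 -0.341] F [1.3 1.9 6. ] g 0.568
axis in tool [-0.908  0.    -0.419]
```

Emit:
move_arm(commands="0.3 -0.45 0 -0.21 0 0 0;0.3 -0.9 0 -0.42 0 0 0;0.3 -0.9 0 -0.42 0 0 0;0.3 -0.9 0 -0.42 0 0 0;0.3 -0.9 0 -0.42 0 0 0;0.3 -0.9 0 -0.42 0 0 0;0.3 -0.9 0 -0.42 0 0 0;0.3 -0.9 0 -0.42 0 0 0;0.3 -0.9 0 -0.42 0 0 0;0.3 -0.9 0 -0.42 0 0 0;0.3 -0.9 0 -0.42 0 0 0;0.3 0 0 0 0 0 0")

```text
t: 6.58
eef_pos: [0.4342, -0.1795, 0.168]
tool_rot: [0.149, 0.922, 0.111, -0.34]
contact_force: [0.4, -0.5, -2.4]
gripper_width: 0.569
```

Run:
```python
from plan import *
o=rec()
C=cams(); a=C["scene"]["img"]; b=C["top"]["img"]
f=lambda i:cv2.resize(i,(400,400),interpolation=cv2.INTER_CUBIC)
cv2.imwrite("pics/lift.png",np.hstack([f(a[90:220,240:370]),f(b[130:240,240:350])])[:,:,::-1])
```

```text
t 6.5833 q [ 0.149  0.587 -0.197  1.772  0.431  1.518 -1.574] p [ 0.4342 -0.1795  0.168 ] w [ 0.149  0.922  0.111 -0.34 ] F [ 0.4 -0.5 -2.4] g 0.569
```

View pics/lift.png

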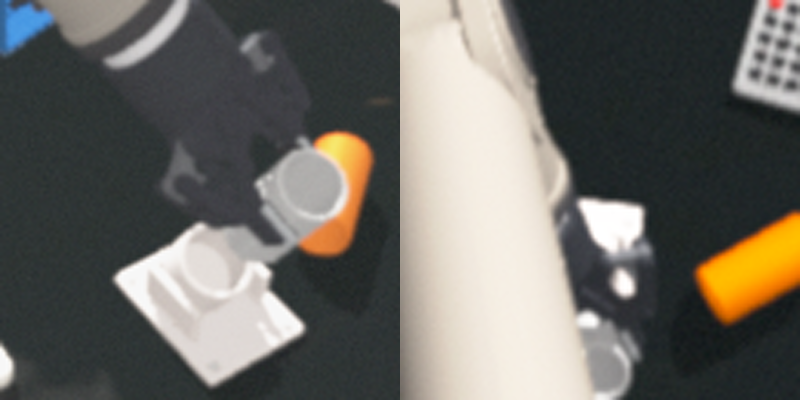

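The cup is out of the socket, with its mouth at crop (310,183) and the cradle empty at (215,262). The wrist carries about 2.4 N, which is the cup plus the balls. Next I plan the pour.

```bash
cat > pour.py <<'E'
from plan import *
import sys
F=fitfk(); print("fit",F[0],F[1].round(4),np.abs(F[2][:-7]).max())
o=bot.get_obs(); q0=o["q"]; tray=np.array([.495,.17,0]); Z=np.array([0,0,1.])
def sim(x0,R0,x1,R1,q,N=12):
    w=Rot.from_matrix(R0.T@R1).as_rotvec(); st=0;worst=0;til=[]
    for i in range(1,N+1):
        R=R0@Rot.from_rotvec(w*i/N).as_matrix(); x=x0+(x1-x0)*i/N
        qn,e,r=ik(x,R,q,reg=.02); st=max(st,np.abs(qn-q).max()); worst=max(worst,e,r*.2); q=qn
        til.append(np.degrees(np.arccos((R@CA)[2])))
    return q,st,worst,til
CA=tool(A,CEN,BG,1)[1].T@A
g=np.arccos(BG@A); res=[]
x0=o["eef_pos"]; w=o["tool_rot"]; R0=Rot.from_quat([w[1],w[2],w[3],w[0]]).as_matrix()
ups={}
for ua in range(-180,180,30):
    U=tool(Z,np.array([.47,.10,.25]),azel(ua*D,np.pi/2-g),1)
    ups[ua]=(U,sim(x0,R0,*U,q0))
    _,st,wo,til=ups[ua][1]; print("up",ua,"step",round(st,2),"err",round(wo,3),"maxtilt",round(max(til)),ups[ua][1][0].round(2))
for ua,(U,s1) in ups.items():
  if s1[2]>.02: continue
  for ps in range(-180,180,30):
    a=azel(ps*D,-32*D);u=azel(ps*D,58*D);v=np.cross(a,u)
    for wv in(-60,-30,0,30,60):
        bb=np.cos(g)*a+np.sin(g)*(np.cos(wv*D)*u+np.sin(wv*D)*v)
        if bb[2]<.2: continue
        m=tray+[0,0,.105]-.015*azel(ps*D,0)
        P=tool(a,m-.0475*a,bb,1)
        if ik(*P,s1[0])[1]>.02: continue
        q,st,wo,til=sim(*U,*P,s1[0])
        mg=np.minimum(q-LO,HI-q).min()
        mono=np.diff(til).min()
        if wo<.02: res.append((st-mg*.2,ua,ps,wv,round(st,2),round(wo,3),round(mg,2),round(mono,1),np.round(til[::3]),q.round(2)))
res.sort(key=lambda r:r[0])
for r in res[:10]: print(*r[1:])
E
timeout 300 python3 pour.py
```

```text
fit 0.02498608313747289 [-1.0400e-01  1.4853e+00  2.5030e-01  5.5650e-01 -2.7000e-03  4.5850e-01
 -2.8500e-02 -7.0000e-04  3.3830e-01] 0.07469883710041425
up -180 step 0.58 err 0.062 maxtilt 25 [ 0.18 -0.1  -0.78  2.38  1.32  0.45 -0.25]
up -150 step 0.97 err 0.064 maxtilt 25 [ 1.46  0.15 -1.35  2.38 -1.31  0.65 -2.81]
up -120 step 0.65 err 0.01 maxtilt 24 [ 0.92  0.28 -0.68  2.38 -1.31  0.98 -2.31]
up -90 step 0.14 err 0.0 maxtilt 24 [ 0.33  0.41 -0.06  2.12 -1.01  1.41 -2.24]
up -60 step 0.1 err 0.0 maxtilt 24 [ 0.21  0.58 -0.11  1.81 -0.69  1.66 -2.21]
up -30 step 0.22 err 0.0 maxtilt 23 [ 0.26  0.75 -0.49  1.57 -0.32  1.83 -2.28]
up 0 step 0.5 err 0.031 maxtilt 23 [ 0.19  0.77 -0.68  1.56 -0.    1.86 -2.16]
up 30 step 0.56 err 0.024 maxtilt 23 [-0.95  0.86  0.88  1.55  0.    1.86 -0.95]
up 60 step 0.15 err 0.0 maxtilt 23 [-0.7   0.68  0.11  1.61  0.47  1.86 -1.19]
up 90 step 0.09 err 0.0 maxtilt 24 [-0.44  0.6  -0.5   1.87  0.88  1.83 -1.29]
up 120 step 0.11 err 0.0 maxtilt 24 [-0.46  0.43 -0.59  2.18  1.16  1.59 -1.19]
up 150 step 0.15 err 0.02 maxtilt 24 [-0.31  0.26 -0.74  2.3
[... 380 characters left out ...]
1.84 -0.23  1.06 -0.07]
120 -60 -30 0.15 0.0 0.44 10.0 [ 10.  41.  72. 102.] [ 0.33  1.09 -0.92  1.61 -0.06  1.48  0.04]
60 -60 -30 0.15 0.0 0.37 10.0 [ 10.  41.  72. 102.] [ 0.09  0.92 -0.45  1.61 -0.33  1.55  0.38]
-60 -90 -30 0.21 0.0 0.6 6.6 [ 11.  45.  78. 107.] [ 0.46  0.94 -0.77  1.84 -0.42  1.12  0.12]
60 -30 0 0.2 0.0 0.49 8.2 [ 11.  43.  75. 105.] [ 0.16  0.86 -0.54  1.7  -0.24  1.43  0.82]
90 -60 0 0.16 0.0 0.27 10.0 [ 10.  41.  72. 102.] [ 0.65  1.06 -1.14  1.92 -0.02  0.97  0.21]
90 -30 0 0.17 0.0 0.31 9.3 [ 10.  42.  73. 103.] [ 0.44  1.11 -1.1   1.7   0.12  1.41  0.38]pour.py:10: RuntimeWarning: invalid value encountered in arccos
  til.append(np.degrees(np.arccos((R@CA)[2])))
```

```bash
cat >> plan.py <<'E'
G0=np.arccos(BG@A); Z=np.array([0,0,1.]); TRAY=np.array([.495,.17,0])
UP=lambda c=(.47,.10,.25):tool(Z,np.array(c),azel(105*D,np.pi/2-G0),1)
def POUR(el=-32,back=.03,z=.105,ps=-75,wv=-30):
    a=azel(ps*D,el*D);u=azel(ps*D,(90+el)*D);v=np.cross(a,u)
    bb=np.cos(G0)*a+np.sin(G0)*(np.cos(wv*D)*u+np.sin(wv*D)*v)
    m=TRAY+[0,0,z]-back*azel(ps*D,0); return tool(a,m-.0475*a,bb,1)
E
python3 -c "
from plan import *
delta(*UP())
x,R=POUR();print(x,R)
"
```

```text
rot deg [-64.42  -9.65 -58.45] | 87.5  shift cm (new axes) [  1.74  10.67 -26.31] 28.4  shift old axes [ -0.55 -21.64 -18.45]
[0.47043686 0.23359904 0.11377431] [[ 0.05252151  0.7679397  -0.63836518]
 [ 0.6125722   0.48007522  0.62791965]
 [ 0.78866773 -0.42402405 -0.44520423]]
```

Emit:
move_arm(commands="0.3 0 -1.08 -0.92 0 0 0;0.3 0 -2.16 -1.85 0 0 0;0.3 0 -2.16 -1.85 0 0 0;0.3 0 -2.16 -1.85 0 0 0;0.3 0 -2.16 -1.85 0 0 0;0.3 0 -2.16 -1.85 0 0 0;0.3 0 -2.16 -1.85 0 0 0;0.3 -0.2 -2.16 -1.85 0 0 0;0.3 -0.2 -2.16 -1.85 0 0 0;0.3 -0.2 -2.16 -1.85 0 0 0;0.3 0 -1.08 -0.92 0 0 0;0.3 0 0 0 0 0 0")

```text
t: 7.68
eef_pos: [0.474, 0.0901, 0.2614]
tool_rot: [0.148, 0.922, 0.115, -0.34]
contact_force: [-0.5, 0.5, -2.5]
gripper_width: 0.569
```

Emit:
move_arm(commands="0.3 0 0 0 -4.6 -0.69 -4.17;0.3 0 0 0 -4.6 -0.69 -4.17;0.3 0 0 0 -4.6 -0.69 -4.17;0.3 0 0 0 -4.6 -0.69 -4.17;0.3 0 0 0 -4.6 -0.69 -4.17;0.3 0 0 0 -4.6 -0.69 -4.17;0.3 0 0 0 -4.6 -0.69 -4.17;0.3 0 0 0 -4.6 -0.69 -4.17;0.3 0 0 0 -4.6 -0.69 -4.17;0.3 0 0 0 -4.6 -0.69 -4.17;0.3 0 0 0 -4.6 -0.69 -4.17;0.3 0 0 0 0 0 0")

```text
t: 8.68
eef_pos: [0.4719, 0.0859, 0.2602]
tool_rot: [0.385, 0.632, 0.575, -0.349]
contact_force: [-1.4, -0.1, -3.1]
gripper_width: 0.566
```

Run:
```python
from plan import *
o=rec(); delta(*UP(),o); delta(*POUR(),o)
a=bot.read_camera("scene")["img"]; cv2.imwrite("pics/mid.png",a[:,:,::-1])
```

```text
t 8.6833 q [-0.416  0.581 -0.482  1.824  0.807  1.833 -1.297] p [0.4719 0.0859 0.2602] w [ 0.385  0.632  0.575 -0.349] F [-1.4 -0.1 -3.1] g 0.566
rot deg [-13.61  -1.99 -12.05] | 18.3  shift cm (new axes) [-0.07  0.18  0.02] 0.2  shift old axes [-0.03  0.19 -0.03]
rot deg [ 33.71 109.6  -41.34] | 121.9  shift cm (new axes) [-2.51 13.19 15.89] 20.8  shift old axes [19.69 -2.04 -6.37]
```

View pics/mid.png

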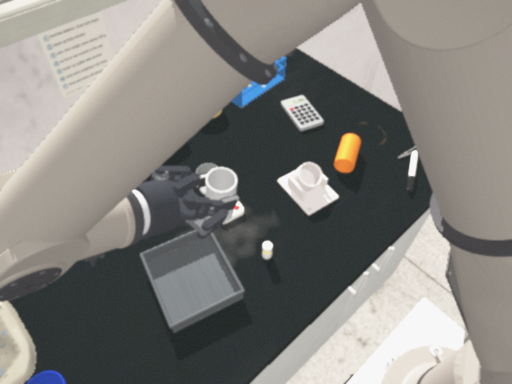

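Run:
```python
from plan import *
o=bot.get_obs(); q=o["q"]; w=o["tool_rot"]; R0=Rot.from_quat([w[1],w[2],w[3],w[0]]).as_matrix()
P=POUR(); xt=P[0]+[0,0,.025]
for i in range(1,7):
    q,e,r=ik(o["eef_pos"]+(xt-o["eef_pos"])*i/6,R0,q,.02)
print("over",q.round(2),round(e,4),round(r,3))
CA=tool(A,CEN,BG,1)[1].T@A
rv=Rot.from_matrix(R0.T@P[1]).as_rotvec()
for i in range(1,21):
    R=R0@Rot.from_rotvec(rv*i/20).as_matrix(); q,e,r=ik(xt,R,q,.02)
    mo=xt+R@(np.array([0,0,-.016])+CA*.03)
    if i%2==0: print(i,"tilt",round(np.degrees(np.arccos((R@CA)[2])),1),"mouth",mo.round(3),q.round(2),round(e,4),round(r,3))
print("row",(rv/D/20).round(2)); print("shift old", (R0.T@(xt-o["eef_pos"])*100).round(2))
```

```text
over [-0.65  0.86 -0.48  1.65  0.8   1.82 -1.55] 0.0 0.0
2 tilt 13.8 mouth [0.471 0.239 0.178] [-0.55  0.79 -0.55  1.68  0.75  1.7  -1.44] 0.0 0.0
4 tilt 25.4 mouth [0.474 0.231 0.178] [-0.42  0.72 -0.63  1.71  0.68  1.58 -1.32] 0.0 0.0
6 tilt 37.3 mouth [0.477 0.224 0.176] [-0.28  0.68 -0.7   1.73  0.6   1.47 -1.18] 0.0 0.0
8 tilt 49.4 mouth [0.48  0.217 0.173] [-0.13  0.66 -0.78  1.75  0.5   1.37 -1.03] 0.0 0.0
10 tilt 61.4 mouth [0.483 0.21  0.168] [ 0.02  0.67 -0.87  1.76  0.39  1.3  -0.87] 0.0 0.0
12 tilt 73.6 mouth [0.485 0.205 0.162] [ 0.17  0.72 -0.95  1.77  0.3   1.25 -0.72] 0.0 0.0
14 tilt 85.7 mouth [0.487 0.201 0.155] [ 0.3   0.8  -1.03  1.77  0.21  1.23 -0.58] 0.0 0.0
16 tilt 97.8 mouth [0.487 0.199 0.147] [ 0.4   0.91 -1.09  1.76  0.13  1.23 -0.46] 0.0 0.0
18 tilt 109.9 mouth [0.488 0.198 0.138] [ 0.47  1.04 -1.15  1.75  0.07  1.24 -0.35] 0.0 0.0
20 tilt 122.0 mouth [0.487 0.199 0.13 ] [ 0.53  1.17 -1.18  1.73  0.01  1.27 -0.25] 0.0 0.0
row [ 1.7   5.47 -2.09]
shift old [17.52 -2.06 -7.53]
```

Emit:
move_arm(commands="0.3 1.1 -0.13 -0.47 0 0 0;0.3 2.19 -0.26 -0.94 0 0 0;0.3 2.19 -0.26 -0.94 0 0 0;0.3 2.19 -0.26 -0.94 0 0 0;0.3 2.19 -0.26 -0.94 0 0 0;0.3 2.19 -0.26 -0.94 0 0 0;0.3 2.19 -0.26 -0.94 0 0 0;0.3 2.19 -0.26 -0.94 0 0 0;0.3 1.1 -0.13 -0.47 0 0 0;0.3 0 0 0 0 0 0;0.3 0 0 0 0 0 0")

```text
t: 9.65
eef_pos: [0.472, 0.2336, 0.139]
tool_rot: [0.384, 0.636, 0.571, -0.349]
contact_force: [-0.4, -1.4, -2.7]
gripper_width: 0.568
```

Emit:
move_arm(commands="0.3 0 0 0 1.7 5.47 -2.09;0.3 0 0 0 1.7 5.47 -2.09;0.3 0 0 0 1.7 5.47 -2.09;0.3 0 0 0 1.7 5.47 -2.09;0.3 0 0 0 1.7 5.47 -2.09;0.3 0 0 0 1.7 5.47 -2.09;0.3 0 0 0 1.7 5.47 -2.09;0.3 0 0 0 1.7 5.47 -2.09;0.3 0 0 0 1.7 5.47 -2.09;0.3 0 0 0 1.7 5.47 -2.09;0.3 0 0 0 0 0 0")

```text
t: 10.57
eef_pos: [0.4753, 0.2262, 0.1396]
tool_rot: [-0.079, 0.666, 0.724, -0.159]
contact_force: [0.6, -2.2, -4.2]
gripper_width: 0.567
```

```bash
cat > st.py <<'E'
from plan import *
o=rec(); w=o["tool_rot"]; R=Rot.from_quat([w[1],w[2],w[3],w[0]]).as_matrix()
CA=tool(A,CEN,BG,1)[1].T@A
print("tilt",np.degrees(np.arccos((R@CA)[2])).round(1),"mouth",(o["eef_pos"]+R@(np.array([0,0,-.016])+CA*.03)).round(3),"down 1cm tool",(R.T@[0,0,-1]).round(2)); delta(*POUR(),o)
E
python3 st.py
```

```text
t 10.5667 q [ 0.03   0.674 -0.801  1.697  0.351  1.316 -0.801] p [0.4753 0.2262 0.1396] w [-0.079  0.666  0.724 -0.159] F [ 0.6 -2.2 -4.2] g 0.567
tilt 61.3 mouth [0.487 0.203 0.169] down 1cm tool [0.1  0.34 0.94]
rot deg [ 17.41  54.46 -21.54] | 61.1  shift cm (new axes) [-1.61  1.08  1.93] 2.7  shift old axes [1.03 0.45 2.49]
```

Emit:
move_arm(commands="0.3 0.5 0.2 1.1 0 0 0;0.3 0.5 0.2 1.1 0 0 0;0.3 0 0 0 1.7 5.47 -2.09;0.3 0 0 0 1.7 5.47 -2.09;0.3 0 0 0 1.7 5.47 -2.09;0.3 0 0 0 1.7 5.3 -2.09;0.3 0 0 0 0 0 0;0.3 0 0 0 0 0 0;0.3 0 0 0 0 0 0;0.3 0 0 0 0 0 0")

```text
t: 11.4
eef_pos: [0.4655, 0.2437, 0.1171]
tool_rot: [-0.264, 0.618, 0.738, -0.069]
contact_force: [0.2, 0.9, -2.0]
gripper_width: 0.569
```

```bash
python3 st.py
```

```text
t 11.4 q [ 0.27   0.815 -0.943  1.71   0.173  1.204 -0.502] p [0.4655 0.2437 0.1171] w [-0.264  0.618  0.738 -0.069] F [ 0.2  0.9 -2. ] g 0.569
tilt 85.5 mouth [0.482 0.211 0.133] down 1cm tool [-0.31  0.43  0.85]
rot deg [ 10.12  33.14 -12.36] | 36.8  shift cm (new axes) [-0.85  0.03 -0.8 ] 1.2  shift old axes [-1.1   0.34 -0.18]
```

Emit:
move_arm(commands="0.3 0 0 0 0.85 2.73 -1.05;0.3 0 0 0 0.85 2.73 -1.05;0.3 0 0 0 0.85 2.73 -1.05;0.3 0 0 0 0.85 2.73 -1.05;0.3 0 0 0 0.85 2.73 -1.05;0.3 0 0 0 0.85 2.73 -1.05;0.3 0 0 0 0.85 2.73 -1.05;0.3 0 0 0 0.85 2.73 -1.05;0.3 0 0 0 0.85 2.73 -1.05;0.3 0 0 0 0.85 2.73 -1.05;0.3 0 0 0 0.85 2.73 -1.05;0.3 0 0 0 0.85 2.73 -1.05")

```text
t: 12.4
eef_pos: [0.4667, 0.2427, 0.1169]
tool_rot: [-0.52, 0.503, 0.686, 0.073]
contact_force: [0.1, 0.0, -2.7]
gripper_width: 0.566
```

```bash
python3 st.py
python3 - <<'E'
from h import *
C=cams(); a=C["scene"]["img"][200:350,110:310]; b=C["top"]["img"][150:270,100:260]
cv2.imwrite("pics/pour.png",np.hstack([cv2.resize(a,(400,300)),cv2.resize(b,(400,300))])[:,:,::-1])
E
```

```text
t 12.4 q [ 0.53   1.169 -1.099  1.639 -0.034  1.276 -0.117] p [0.4667 0.2427 0.1169] w [-0.52   0.503  0.686  0.073] F [ 0.1  0.  -2.7] g 0.566
tilt 121.8 mouth [0.484 0.208 0.108] down 1cm tool [-0.79  0.42  0.45]
rot deg [-0.1   0.29  0.17] | 0.3  shift cm (new axes) [-0.78 -0.02 -0.67] 1.0  shift old axes [-0.79 -0.03 -0.67]
```

View pics/pour.png

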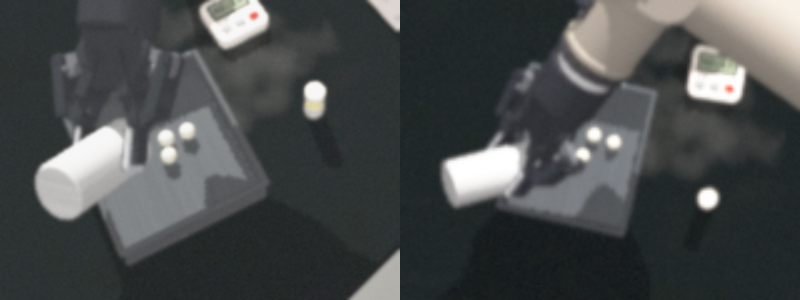

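All three balls are in the tray, at scene crop (166,137), (187,130) and (169,155). Now I raise the cup and turn it upright.

Emit:
move_arm(commands="0.3 0 0 0 0 0 0;0.3 0 0 0 0 0 0;0.3 1.2 -0.63 -0.68 0 0 0;0.3 1.6 -0.84 -0.9 0 0 0;0.3 1.6 -0.84 -0.9 0 0 0;0.3 1.6 -0.84 -0.9 0 0 0;0.3 1.6 -0.84 -0.9 0 0 0;0.3 0.8 -0.42 -0.45 0 0 0;0.3 0 0 0 0 0 0")

```text
t: 13.25
eef_pos: [0.4683, 0.2428, 0.226]
tool_rot: [-0.519, 0.504, 0.686, 0.075]
contact_force: [0.6, 0.2, -2.8]
gripper_width: 0.567
```

Emit:
move_arm(commands="0.3 0 0 0 -1.7 -5.47 2.09;0.3 0 0 0 -1.7 -5.47 2.09;0.3 0 0 0 -1.7 -5.47 2.09;0.3 0 0 0 -1.7 -5.47 2.09;0.3 0 0 0 -1.7 -5.47 2.09;0.3 0 0 0 -1.7 -5.47 2.09;0.3 0 0 0 -1.7 -5.47 2.09;0.3 0 0 0 -1.7 -5.47 2.09;0.3 0 0 0 -1.7 -5.47 2.09;0.3 0 0 0 -1.7 -5.47 2.09;0.3 0 0 0 -1.7 -5.47 2.09;0.3 0 0 0 0 0 0")

```text
t: 14.25
eef_pos: [0.464, 0.2467, 0.2228]
tool_rot: [-0.029, 0.663, 0.725, -0.182]
contact_force: [-0.7, 2.5, -2.3]
gripper_width: 0.569
```

```bash
python3 st.py
python3 - <<'E'
from plan import *
o=bot.get_obs();w=o["tool_rot"]; R=Rot.from_quat([w[1],w[2],w[3],w[0]]).as_matrix()
CA=tool(A,CEN,BG,1)[1].T@A
# shortest rotation to upright: world rotvec then in tool axes
a=R@CA; ax=n(np.cross(a,Z)); an=np.arccos(a[2]); rv=R.T@(ax*an)/D
print("shortest upright rotvec tool",rv.round(2), fkf(ik(o["eef_pos"],Rot.from_rotvec(ax*an).as_matrix()@R,o["q"])[0])[0],ik(o["eef_pos"],Rot.from_rotvec(ax*an).as_matrix()@R,o["q"]))
E
```

```text
t 14.25 q [-0.015  0.602 -0.876  1.625  0.375  1.503 -0.893] p [0.464  0.2467 0.2228] w [-0.029  0.663  0.725 -0.182] F [-0.7  2.5 -2.3] g 0.569
tilt 55.2 mouth [0.475 0.227 0.255] down 1cm tool [0.2  0.3  0.93]
rot deg [ 18.55  60.61 -22.47] | 67.3  shift cm (new axes) [-9.37  4.49  3.62] 11.0  shift old axes [ 0.81  3.84 10.28]
shortest upright rotvec tool [ -8.51 -51.34  18.47] [0.46402775 0.24662808 0.22278915] (array([-0.87440226,  0.78390794, -0.09225582,  1.52870643,  0.62074784,
        1.86      , -1.21631415]), np.float64(9.466072727958532e-05), np.float64(0.000715371195575034))
```

Run:
```python
from plan import *
o=bot.get_obs()
for az in(105,120,135):
    x,R=tool(Z,np.array([.45,.2,.25]),azel(az*D,np.pi/2-G0),1); q,e,r=ik(x,R,o["q"]); print(az,q.round(2),round(e,4),round(r,3)); delta(x,R,o)
```

```text
105 [-0.56  0.63 -0.61  1.86  0.95  1.86 -1.28] 0.0 0.0
rot deg [-21.82 -54.43   1.9 ] | 58.7  shift cm (new axes) [-5.79 -2.57  3.5 ] 7.2  shift old axes [-6.54 -2.45 -1.88]
120 [-0.5   0.59 -0.77  2.01  1.11  1.81 -1.25] 0.0 0.0
rot deg [-31.34 -55.94 -10.37] | 65.0  shift cm (new axes) [-5.45 -3.55  2.77] 7.1  shift old axes [-6.44 -2.11 -2.02]
135 [-0.45  0.51 -0.86  2.17  1.26  1.7  -1.19] 0.0 0.0
rot deg [-40.74 -56.82 -22.84] | 73.6  shift cm (new axes) [-5.02 -4.3   1.83] 6.9  shift old axes [-6.25 -1.81 -2.15]
```

Emit:
move_arm(commands="0.3 -1.29 -0.42 -0.4 0 0 0;0.3 -1.29 -0.42 -0.4 0 0 0;0.3 -1.29 -0.42 -0.4 0 0 0;0.3 -1.29 -0.42 -0.4 0 0 0;0.3 -1.29 -0.42 -0.4 0 0 0;0.3 0 0 0 0 0 0")

```text
t: 14.75
eef_pos: [0.4614, 0.179, 0.2619]
tool_rot: [-0.03, 0.669, 0.72, -0.181]
contact_force: [-0.1, -1.0, -2.2]
gripper_width: 0.567
```

Emit:
move_arm(commands="0.3 0 0 0 -2.85 -5.08 -0.94;0.3 0 0 0 -2.85 -5.08 -0.94;0.3 0 0 0 -2.85 -5.08 -0.94;0.3 0 0 0 -2.85 -5.08 -0.94;0.3 0 0 0 -2.85 -5.08 -0.94;0.3 0 0 0 -2.85 -5.08 -0.94;0.3 0 0 0 -2.85 -5.08 -0.94;0.3 0 0 0 -2.85 -5.08 -0.94;0.3 0 0 0 -2.85 -5.08 -0.94;0.3 0 0 0 -2.85 -5.08 -0.94;0.3 0 0 0 -2.85 -5.08 -0.94;0.3 0 0 0 0 0 0")

```text
t: 15.75
eef_pos: [0.4583, 0.1832, 0.258]
tool_rot: [0.465, 0.421, 0.729, -0.272]
contact_force: [-0.4, 0.1, -2.7]
gripper_width: 0.567
```

Emit:
move_arm(commands="0.3 0 0 0 0 0 0;0.3 0 0 0 0 0 0;0.3 0 0 0 0 0 0;0.3 0 0 0 0 0 0;0.3 0 0 0 0 0 0")

```text
t: 16.17
eef_pos: [0.4608, 0.1823, 0.2608]
tool_rot: [0.465, 0.427, 0.727, -0.271]
contact_force: [-0.6, 0.8, -3.0]
gripper_width: 0.566
```

```bash
python3 st.py
python3 - <<'E'
from plan import *
delta(*tool(Z,np.array([.45,.2,.25]),azel(120*D,np.pi/2-G0),1))
o=bot.get_obs();w=o["tool_rot"]; R=Rot.from_quat([w[1],w[2],w[3],w[0]]).as_matrix()
CA=tool(A,CEN,BG,1)[1].T@A
m=o["eef_pos"]+R@(np.array([0,0,-.016])+CA*.03)
C=cams(); a=C["scene"]["img"]; b=C["top"]["img"]
print((proj(C["scene"],m)-[90,130])*400/200,(proj(C["scene"],m-.095*R@CA)-[90,130])*2)
cv2.imwrite("pics/fin.png",np.hstack([cv2.resize(a[130:330,90:290],(400,400)),cv2.resize(b[130:260,100:230],(400,400))])[:,:,::-1])
E
```

```text
t 16.1667 q [-0.483  0.587 -0.749  1.964  1.055  1.843 -1.181] p [0.4608 0.1823 0.2608] w [ 0.465  0.427  0.727 -0.271] F [-0.6  0.8 -3. ] g 0.566
tilt 0.2 mouth [0.454 0.195 0.298] down 1cm tool [ 0.91 -0.    0.42]
rot deg [ 30.78 122.62  -4.51] | 126.5  shift cm (new axes) [-8.4   9.44  9.15] 15.6  shift old axes [15.03  3.31  2.56]
rot deg [-0.58 -0.15 -0.43] | 0.7  shift cm (new axes) [ 0.26 -0.05 -0.56] 0.6  shift old axes [ 0.26 -0.06 -0.56]
[[171.11133882 178.08010751]] [[186.4275483  242.82531987]]
```

View pics/fin.png

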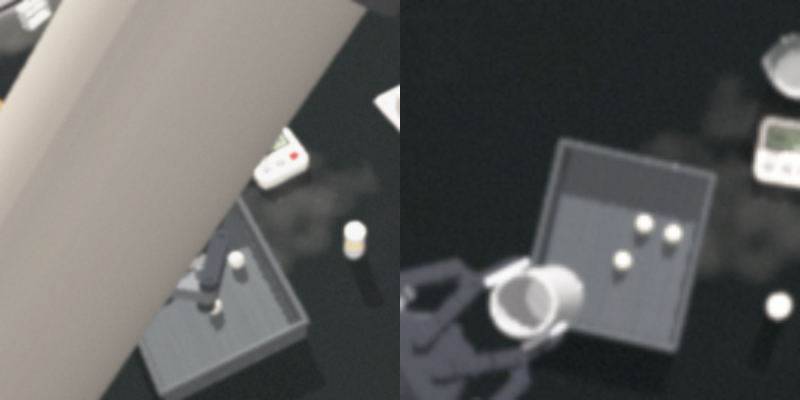

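Run:
```python
from station import bot
o=bot.get_obs(); print(o["joint_vel"].round(4),o["gripper_width"]); print(bot.hand_in())
```

```text
[-0.0055  0.0034  0.0005  0.0054  0.0024  0.0011 -0.0007] 0.5688168865567751
the job is handed in; nothing more can be done
None
```

I drew the cup out along its slanted axis, tipped all three balls into the tray, turned the cup upright over the tray and handed the job in while still holding it. That was about 16 s into the 54 s limit; the hand-in itself reports no verdict.

- **Cup:** my last readings put its tilt at about 0.2°, its centre about 0.25 m up, and every joint speed under 0.006 rad/s. The tilt comes from the tool pose and assumes the cup did not slip in the grip. The top camera view agreed that it is upright.
- **Balls and surroundings:** all three balls show inside the tray walls in the last top view. The timer and vial look undisturbed there. The beaker shows only at the picture's edge, where it looks undisturbed, and I did not re-measure any of the three.
- **Disagreements:** my fitted arm model was up to about 7 mm off, so I used it only to check reach. The measured tool pose also moved 2–3 mm between the last two readings.

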